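# Set the sauce filler's outlet valve

### The arm

A 6-joint arm with a two-finger parallel gripper is mounted at the origin on the work surface. World frame = base frame: x ahead of the robot, y to its left, z up, the work surface at z = 0. Lengths are in m, angles in rad, forces in N, time in s.
With the tool pointing down it reaches from about 0.25 to 0.8 m from the base axis. Payload 8.5 kg.
Tool frame: the origin (TCP) lies at the centre of the arm's flange, where the gripper is bolted on; the fingertips stand 173 mm ahead of it and the grasp point (between the pads) lies 155 mm ahead of it; z points along the fingers, y is the direction in which the jaws open and shut (so a half turn about z gives the same grasp; the last joint's range is limited). The gripper opens to 85 mm and grips with 20 to 120 N. Pads are 22 mm wide; open, the fingers measure 114 mm over their backs; the gripper's body (76 mm by 85 mm) begins 54 mm behind the grasp point. The pads swing forward as they close: fully open they stand 13 mm farther back than shut.
Start: joints at [-1.317, 0.238, -0.013, 1.319, 0, 1.571], TCP at [0.132, -0.508, 0.405] pointing down, gripper open.
Joint ranges: [-2.66, 2.66], [-1.03, 1.9], [-1.14, 1.46], [-1.82, 2.27], [-1.45, 1.34], [-3.14, 3.14]. Speed limits (rad/s): [2.22, 2.22, 2.79, 3.14, 3.14, 3.14].

### API

Orientations are given as a rotation vector (axis times angle).
In Python, from bench import manip, cams gives the robot as it stands.
- The arm moves only by the shell command python3 -m jog 'ROWS' [FORCE]. ROWS is JSON, a list of rows, each an object of numbers: "ax", "ay", "az": the turn, a rotation vector about the tool's x, y, z in degrees; "tx", "ty", "tz": the shift along the tool's x, y, z in mm; "jaw": the finger opening in mm, from 0 to 85.4. In form: [{"ax": .., "ay": .., "az": .., "tx": .., "ty": .., "tz": .., "jaw": ..}, ...]. A call has 1 to 20 rows; each row shifts and turns the commanded pose from where the row before left it, along the tool's axes as they then stand; what a row does not reach is not made up. A row lasts 1/10 s, in which the tool goes at most 50 mm and 8.59 degrees, less where a joint would pass 70% of its speed; a pose out of reach is approached as far as the arm can. A call is refused whole if a number of a shift passes 50 or a number of a turn 8.59, either way. A call with a gripper value outside its range is refused whole. The fingers move at their own pace and stop on an object; FORCE is the grip in N (left out, the last holds). Time passes only in rows, so rows that do not move let the fingers close. It gives the time, the measured TCP pose, the force and the opening at its end, in the units of the state.
- manip.get_state(): the state, without advancing time (a new reading comes with each control period).
- cams.camera(name): name is "scene" or "top" or "wrist"; returns a dict with "color" (384x512x3 uint8, red, green, blue), "camera_matrix" (3x3 intrinsics, pixels), "rvec" (rotation vector, rad) and "tvec" (3), from world to camera coordinates, as OpenCV has them. Camera axes: x right, y down, z forward; pixel columns grow to the right and rows downward; lengths in m; the calibration is good to about 2 mm. A picture is of the moment at which its call begins. There is no depth.
- manip.hand_in(): hands the job in, once; it reports no verdict.
The state is a dict: "time_s": time; "joint_positions": joint angles; "joint_velocities": joint speeds; "joint_torque": joint torques, N m; "eef_pos": TCP position; "orientation": TCP orientation; "ft_force": force on the tool from outside, world axes, zero at the start; "ft_torque": the same for the moment, N m; "gripper_width": finger opening in m.
Only numpy, scipy, OpenCV 4.12 (cv2) and the standard library are available. Lean on these libraries where they do the work, as an engineer would, in place of code of your own. Each camera call takes 0.05 s, during which the arm holds its last target. There are 200 camera calls.

### The job

Get the sauce filler ready for the first slice of bread: by the crank handle on its outlet valve's handwheel, screw the valve shut (clockwise) right to its stop, then back it off exactly two full turns without running past, disturbing nothing else on the table. Finish with the wheel at rest and your gripper still closed on the crank handle, ready to shut the valve again: do not let go at the end.

Things in the scene. Friction and masses are not known exactly. Their poses are not given: they have to be found in the camera images.
- valve (a joint): the valve's handwheel on an upright stem, 0 = shut on its stop, grows as it opens (anticlockwise seen from above), in rad over several turns (one turn = 6.283); the far stop is at four turns. Wheel: aluminium, 122 mm over the rim, rim 12 mm thick, three spokes. It turns with about 3 N of push at the handle, stays where it is left and does not rise; the shut stop is firm.
- wheel_centre (a point): centre of the handwheel, on the stem's axis at the height of the rim's middle, 215 mm above the table (hub nut's top 13 mm higher). The axis is vertical. The stem stands on the steel angle valve with its spout below, 76 mm above the table. Its yaw is that of the filler.
- handle: the upright black crank handle on the rim, a round grip 20 mm in diameter and 54 mm tall, that spins freely about its own upright axis, so the gripper need not turn with the wheel; origin at the grip's centre, half-way up, 39 mm above the wheel_centre and 55 mm sideways from it. Its underside is 6 mm above the top of the rim. Seen from the wheel_centre it lies along the filler's own +x when shut, and at that angle plus the valve's value otherwise. Its own yaw means nothing.
- hopper_top (a point): top of the filler's steel hopper, on its axis, at its lid's rim: 224 mm in diameter, 331 mm above the table, with a lid knob 33 mm higher; 270 mm sideways from the stem, along the filler's -y. The filler is fixed to the table.
- board: white plastic board 320 x 210 x 12 mm under the spout, loose, origin under its centre; leave alone
- bread0: slice of bread 94 x 94 x 14 mm on the board, under the spout; origin under its centre; leave alone
- bread1: slice of bread like bread0, on the board's -x end; leave alone
- bread2: slice of bread like bread0, on the board's +x end; leave alone
- squeeze: squeeze bottle 56 mm in diameter, 172 mm tall, beyond the board; origin under its centre; leave alone
- knife: table knife with a wooden handle, 230 mm long, 13 mm high, lying along the left (+y) edge of the board, origin under its middle; leave alone
- jar: glass jar 72 mm in diameter, 100 mm tall, to the left; origin under its centre; leave alone
- water: water bottle 64 mm in diameter, 200 mm tall, to the far left; origin under its centre; leave alone

How it is judged:
By the outcome, as a careful person would: the job done as asked, in the order asked, and still so for the second after the job is handed in, while the arm keeps its last pose, push and grip.
It also fails if it takes over 58 s, if anything falls off the work surface, if the arm or the gripper's body presses on something with over 40 N, if the wrist force passes 120 N, or if a joint passes its speed limit or range.

## Working session

There is one attempt and no reset: what is moved stays moved. The work goes in short steps, Python scripts to look and compute and a shell command to move; the robot and the scene stay as the last step left them, time stands still between calls to the robot, and variables do not carry over. Pictures are saved under pics/ and viewed, about 8 in all and at most 12, crops included, and the job is handed in when it is done.

```bash
mkdir -p pics; ls; python3 - <<'E'
from bench import manip,cams
import cv2,numpy as np
s=manip.get_state();print(s)
for n in("scene","top"):
    c=cams.camera(n);print(n,c["camera_matrix"].tolist(),c["rvec"],c["tvec"])
    cv2.imwrite(f"pics/{n}0.png",c["color"][:,:,::-1])
E
```

```text
pics
{'time_s': 0.0, 'joint_positions': array([-1.31702618e+00,  2.38761937e-01, -1.42458865e-02,  1.31916802e+00,
       -6.87832937e-06,  1.57079601e+00]), 'joint_velocities': array([-8.90092870e-04,  2.29644446e-04, -3.87667256e-04,  1.28867922e-03,
        8.08343585e-05, -9.07463107e-04]), 'joint_torque': array([-2.60457600e-03, -5.38780117e+01,  3.46441483e+01,  1.85330847e-02,
       -2.54310025e-04, -3.28999522e-05]), 'eef_pos': array([ 0.13176319, -0.50803224,  0.40409058]), 'orientation': array([-3.11498039e+00, -3.97379897e-01,  2.84808327e-04]), 'ft_force': array([-0.76458582, -0.44424507, -0.18796472]), 'ft_torque': array([ 0.06625976,  0.02677776, -0.01215114]), 'gripper_width': 0.08512163678433221}
scene [[395.3050292151176, 0.0, 253.86096037221623], [0.0, 395.3050292151176, 191.38565185590537], [0.0, 0.0, 1.0]] [ 1.84613534  1.89675274 -0.61939978] [-0.09767783 -0.37478263  1.55758432]
top [[457.12513296590316, 0.0, 255.80287738168454], [0.0, 457.12513296590316, 186.33312279718177], [0.0, 0.0, 1.0]] [ 2.1863507  -2.18900228  0.07876111] [0.11081849 0.63700214 1.58825692]
```

View pics/scene0.png

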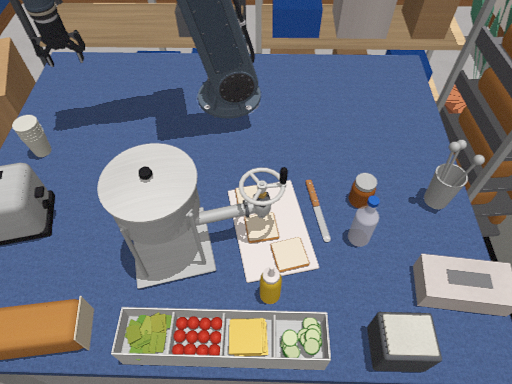

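View pics/top0.png

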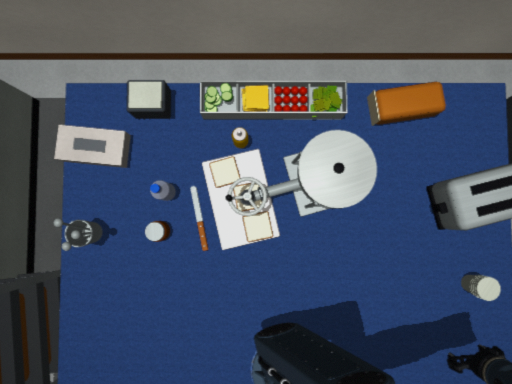

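Scene view: the wheel is near (262,187) and the black handle near (283,174). Top view: the wheel is near (249,197), the handle near (229,198) and the lid knob near (339,168).

```bash
cat > h.py <<'E'
import cv2,numpy as np
from bench import manip,cams
def ray(c,uv):
    R=cv2.Rodrigues(np.array(c["rvec"],float))[0];t=np.array(c["tvec"],float).ravel()
    d=R.T@np.linalg.inv(c["camera_matrix"])@np.array([*uv,1.]);return -R.T@t,d/np.linalg.norm(d)
def onz(c,uv,z):
    o,d=ray(c,uv);return o+d*(z-o[2])/d[2]
def proj(c,p):
    return cv2.projectPoints(np.array([p],float),np.array(c["rvec"],float),np.array(c["tvec"],float),c["camera_matrix"],None)[0].ravel()
def tri(r1,r2):
    (o1,d1),(o2,d2)=r1,r2
    s=np.linalg.lstsq(np.c_[d1,-d2],o2-o1,rcond=None)[0]
    a,b=o1+s[0]*d1,o2+s[1]*d2;return (a+b)/2,np.linalg.norm(a-b)
def dark(c,box,th=45):
    x0,y0,x1,y1=box;m=(c["color"][y0:y1,x0:x1].max(2)<th).astype(np.uint8)
    n,l,st,ce=cv2.connectedComponentsWithStats(m)
    return [(int(st[i,4]),(ce[i]+[x0,y0]).round(1).tolist(),(st[i,:4]+[x0,y0,0,0]).tolist()) for i in range(1,n) if st[i,4]>8]
E
python3 - <<'E'
from h import *
s=cams.camera("scene");t=cams.camera("top")
print("S",dark(s,(270,160,300,195)),dark(s,(130,160,165,185)))
print("T",dark(t,(215,180,245,215)),dark(t,(325,155,352,182)))
print("knob",tri(ray(s,(145.5,173.5)),ray(t,(339,168))),onz(t,(339,168),.355))
print("wheel", onz(t,(249,197),.215),onz(s,(262,187),.215),tri(ray(s,(262,187)),ray(t,(249,197))))
print("handle",onz(t,(229,198),.281))
im=cv2.resize(t["color"][150:240,190:310,::-1],None,fx=6,fy=6,interpolation=cv2.INTER_CUBIC);cv2.imwrite("pics/tc.png",im)
E
```

```text
S [(94, [283.2, 175.4], [280, 168, 7, 16])] [(108, [145.0, 172.8], [139, 167, 13, 12])]
T [(22, [229.0, 197.5], [227, 195, 5, 6])] [(66, [338.5, 167.6], [334, 164, 10, 9])]
knob (array([ 0.6658305 , -0.12286269,  0.34993646]), np.float64(0.0002777389276835881)) [ 0.66530906 -0.12205855  0.355     ]
wheel [0.5907242 0.1317094 0.215    ] [0.59829605 0.1389278  0.215     ] (array([0.59110109, 0.13534961, 0.20505446]), np.float64(0.0070440728628329355))
handle [0.58482279 0.18988397 0.281     ]
```

View pics/tc.png

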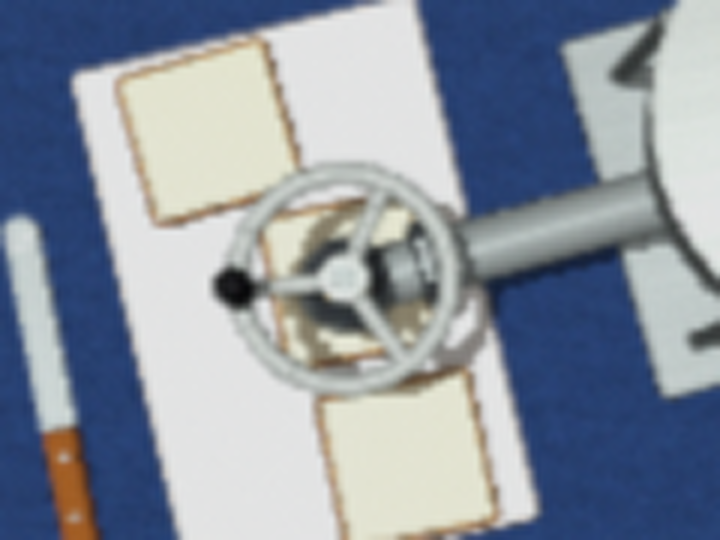

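The top crop shows the rim centred at pixel (248,196.5) and the handle at (229.3,197.8). That puts the wheel at about (0.592,0.134) and the handle at about (0.585,0.190). The wheel-to-hopper distance comes out at 267 mm, against 270 given. The filler's yaw is about 16°, so the handle now sits about 82° past the shut angle, with the number of turns unknown. The tool's jaw line is already nearly tangential at the shut angle. I'll go above the handle now.

```bash
python3 -m jog '[{"tz":-25},{"tz":-25},{"tz":-25,"tx":15,"ty":-14},{"tx":30,"ty":-28},{"tx":35,"ty":-32},{"tx":35,"ty":-32},{"tx":35,"ty":-32},{"tx":35,"ty":-32},{"tx":35,"ty":-32},{"tx":35,"ty":-32},{"tx":35,"ty":-32},{"tx":35,"ty":-32},{"tx":35,"ty":-32},{"tx":35,"ty":-32},{"tx":35,"ty":-32},{"tx":35,"ty":-32},{"tx":35,"ty":-32},{"tx":35,"ty":-32},{"tx":35,"ty":-32},{"tx":35,"ty":-32}]'
python3 - <<'E'
from h import *
w=cams.camera("wrist");cv2.imwrite("pics/w1.png",w["color"][:,:,::-1])
print(w["camera_matrix"].tolist(),ray(w,(256,192)))
s=manip.get_state();print(s["eef_pos"],s["orientation"],cv2.Rodrigues(s["orientation"])[0][:,:2].T)
print(proj(w,(.585,.19,.281)),proj(w,(.592,.134,.215)))
E
```

```text
[[344.8946038672364, 0.0, 252.75086399859055], [0.0, 344.8946038672364, 198.08698100387645], [0.0, 0.0, 1.0]] (array([ 0.21055303, -0.48713883,  0.37303888]), array([-0.29218735, -0.08403649, -0.95266175]))
[ 0.13179652 -0.50810558  0.40437516] [-3.11559534e+00 -3.97444889e-01  1.48381702e-04] [[ 9.67974842e-01  2.51047218e-01  1.09498178e-06]
 [ 2.51047147e-01 -9.67974566e-01 -7.55261649e-04]]
[2594.05995632 2421.21186381] [ 9944.65460318 10694.47052493]schema error: expected keys ax, ay, az, tx, ty, tz, jaw
```

View pics/w1.png

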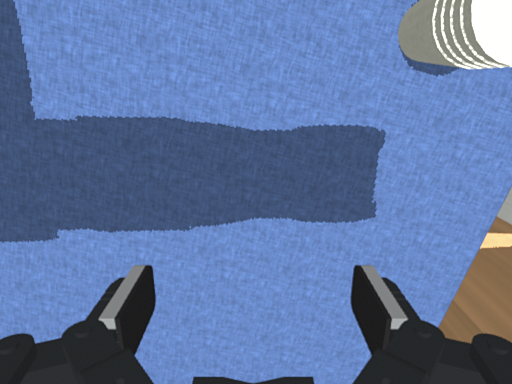

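The move was refused because every key is required, so the picture shows only table and cups from the start pose. I'll retype it with all keys.

```bash
python3 -m jog '[{"ax":0,"ay":0,"az":0,"tx":0,"ty":0,"tz":-25,"jaw":85},{"ax":0,"ay":0,"az":0,"tx":0,"ty":0,"tz":-25,"jaw":85},{"ax":0,"ay":0,"az":0,"tx":15,"ty":-14,"tz":-25,"jaw":85},{"ax":0,"ay":0,"az":0,"tx":30,"ty":-28,"tz":0,"jaw":85},{"ax":0,"ay":0,"az":0,"tx":35,"ty":-32,"tz":0,"jaw":85},{"ax":0,"ay":0,"az":0,"tx":35,"ty":-32,"tz":0,"jaw":85},{"ax":0,"ay":0,"az":0,"tx":35,"ty":-32,"tz":0,"jaw":85},{"ax":0,"ay":0,"az":0,"tx":35,"ty":-32,"tz":0,"jaw":85},{"ax":0,"ay":0,"az":0,"tx":35,"ty":-32,"tz":0,"jaw":85},{"ax":0,"ay":0,"az":0,"tx":35,"ty":-32,"tz":0,"jaw":85},{"ax":0,"ay":0,"az":0,"tx":35,"ty":-32,"tz":0,"jaw":85},{"ax":0,"ay":0,"az":0,"tx":35,"ty":-32,"tz":0,"jaw":85},{"ax":0,"ay":0,"az":0,"tx":35,"ty":-32,"tz":0,"jaw":85},{"ax":0,"ay":0,"az":0,"tx":35,"ty":-32,"tz":0,"jaw":85},{"ax":0,"ay":0,"az":0,"tx":35,"ty":-32,"tz":0,"jaw":85},{"ax":0,"ay":0,"az":0,"tx":35,"ty":-32,"tz":0,"jaw":85},{"ax":0,"ay":0,"az":0,"tx":35,"ty":-32,"tz":0,"jaw":85},{"ax":0,"ay":0,"az":0,"tx":35,"ty":-32,"tz":0,"jaw":85},{"ax":0,"ay":0,"az":0,"tx":20,"ty":-20,"tz":0,"jaw":85},{"ax":0,"ay":0,"az":0,"tx":0,"ty":0,"tz":0,"jaw":85}]' 40
python3 - <<'E'
from h import *
w=cams.camera("wrist");cv2.imwrite("pics/w2.png",w["color"][:,:,::-1])
s=manip.get_state();print(s["eef_pos"],s["orientation"],cv2.Rodrigues(s["orientation"])[0][:,:2].T)
print(proj(w,(.585,.19,.281)),proj(w,(.592,.134,.215)),proj(w,(.592,.134,.228)))
E
```

```text
time_s: 2.25
eef_pos: [0.5425, 0.1278, 0.4783]
orientation: [-3.115, -0.403, 0.002]
ft_force: [-0.4, -0.8, -0.3]
gripper_width: 0.0853
[0.54158604 0.12627488 0.47870543] [ 3.11574757e+00  4.01478185e-01 -2.48277959e-03] [[ 9.67334139e-01  2.53499846e-01 -1.57845931e-03]
 [ 2.53499979e-01 -9.67335385e-01 -1.18251263e-04]]
[151.08210591 135.16362996] [263.74791814 131.6064201 ] [264.35071105 134.47472243]
```

View pics/w2.png

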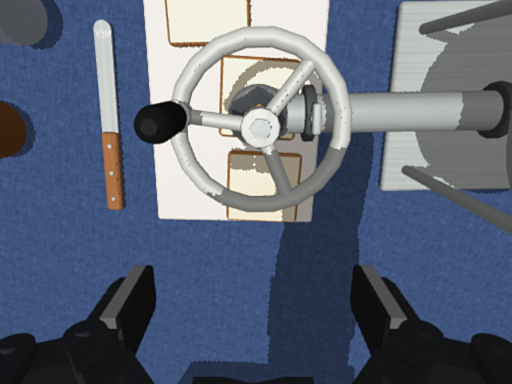

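Wrist view: the hub nut's top is centred near (260,126) and the handle's top disk near (152,124). The outlet pipe runs exactly along the image rows, so the filler's y is along the tool's y and its yaw is about 14.7°.

```bash
python3 - <<'E'
from h import *
w=cams.camera("wrist");s=manip.get_state();R=cv2.Rodrigues(s["orientation"])[0];p=s["eef_pos"]
g=cv2.GaussianBlur(w["color"].max(2),(3,3),0)
print(dark(w,(125,90,195,155),20),dark(w,(125,90,195,155),60))
# rim: bright ring silhouette fit from hand-read extremes: left 171,right 351,top 26,bottom 211
for n,uv,z in(("nut",(260.5,126),.228),("rim",(261,118.5),.215),("handle",(152,124),.281),("handle",(155,123),.281)):
    q=onz(w,uv,z);print(n,q,"tool mm",((R.T@(q-p))*1000).round(1))
print("joint",s["joint_positions"])
cv2.imwrite("pics/w3.png",cv2.resize(w["color"][85:160,120:280,::-1],None,fx=5,fy=5,interpolation=cv2.INTER_CUBIC))
E
```

```text
[(729, [167.9, 116.6], [138, 100, 46, 40])] [(1697, [156.8, 119.0], [131, 99, 53, 42])]
nut [0.59542664 0.1359804  0.228     ] tool mm [ 55.7   3.3 251. ]
rim [0.59875136 0.13625084 0.215     ] tool mm [ 59.    3.9 264. ]
handle [0.58931977 0.1888185  0.281     ] tool mm [ 63.1 -49.4 198. ]
handle [0.59014197 0.18751701 0.281     ] tool mm [ 63.6 -47.9 198. ]
joint [ 2.27489915e-01  2.81019961e-01  2.33798329e-01  1.52498635e+00
 -1.30711816e-04  3.11397781e+00]
```

View pics/w3.png

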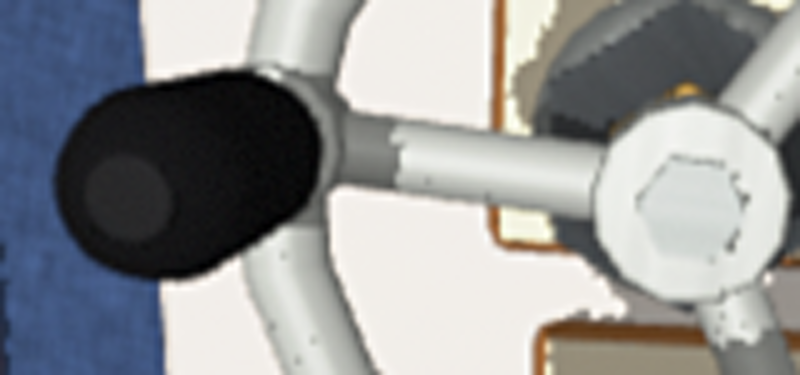

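The close-up puts the handle top at (146,124.6) and the nut at (258,126.4), so r = 55.0 mm, which matches. Joint 6 is near its limit at 3.114, so I'll yaw the tool by -12° before descending onto the handle.

```bash
python3 -m jog '[{"ax":0,"ay":0,"az":-6,"tx":0,"ty":0,"tz":0,"jaw":85},{"ax":0,"ay":0,"az":-6,"tx":0,"ty":0,"tz":0,"jaw":85},{"ax":0,"ay":0,"az":0,"tx":20,"ty":-10,"tz":0,"jaw":85},{"ax":0,"ay":0,"az":0,"tx":20,"ty":-10,"tz":0,"jaw":85},{"ax":0,"ay":0,"az":0,"tx":20,"ty":-10,"tz":0,"jaw":85},{"ax":0,"ay":0,"az":0,"tx":10.5,"ty":-7.5,"tz":0,"jaw":85},{"ax":0,"ay":0,"az":0,"tx":0,"ty":0,"tz":0,"jaw":85},{"ax":0,"ay":0,"az":0,"tx":0,"ty":0,"tz":0,"jaw":85}]' 40
python3 - <<'E'
from h import *
s=manip.get_state();R=cv2.Rodrigues(s["orientation"])[0];p=s["eef_pos"]
print(p,s["joint_positions"],R[:,:2].T,"to handle mm",(R.T@(np.array([.5877,.1915,.411])-p)*1000).round(1))
w=cams.camera("wrist")
print([(q,proj(w,q).round(1)) for q in((.5877,.1915,.281),(.595,.137,.228))], dark(w,(60,120,300,330),60))
cv2.imwrite("pics/w4.png",w["color"][:,:,::-1])
E
```

```text
time_s: 3.15
eef_pos: [0.5868, 0.1891, 0.4799]
orientation: [3.058, 0.721, -0.001]
ft_force: [-0.2, -0.1, -0.1]
gripper_width: 0.0854
[0.58683421 0.18909944 0.47986002] [ 3.11767434e-01  3.95902204e-01  4.05586501e-01  1.58096094e+00
 -1.70997969e-04  2.99044321e+00] [[ 8.94753625e-01  4.46559850e-01 -5.00587248e-04]
 [ 4.46559948e-01 -8.94753711e-01  9.67250340e-05]] to handle mm [ 1.9 -1.8 68.9]
[((0.5877, 0.1915, 0.281), array([250.9, 238.7])), ((0.595, 0.137, 0.228), array([326.1, 229. ]))] [(79, [61.2, 133.3], [60, 120, 4, 27]), (392, [292.6, 190.0], [283, 174, 17, 32]), (1494, [250.7, 220.2], [234, 192, 34, 56]), (2407, [125.9, 305.4], [68, 265, 88, 65])]
```

View pics/w4.png

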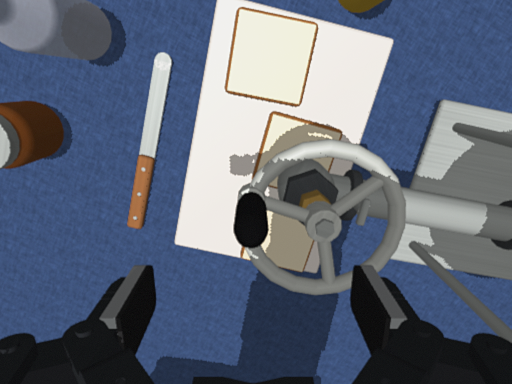

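The handle's top is about (250.5,231) and lies centred between the fingers. I'll move about 5 mm along tool x, descend 69 mm and close.

```bash
python3 -m jog '[{"ax":0,"ay":0,"az":0,"tx":4,"ty":-2,"tz":10,"jaw":85},{"ax":0,"ay":0,"az":0,"tx":0,"ty":0,"tz":15,"jaw":85},{"ax":0,"ay":0,"az":0,"tx":0,"ty":0,"tz":15,"jaw":85},{"ax":0,"ay":0,"az":0,"tx":0,"ty":0,"tz":15,"jaw":85},{"ax":0,"ay":0,"az":0,"tx":0,"ty":0,"tz":10,"jaw":85},{"ax":0,"ay":0,"az":0,"tx":0,"ty":0,"tz":4,"jaw":85},{"ax":0,"ay":0,"az":0,"tx":0,"ty":0,"tz":0,"jaw":85},{"ax":0,"ay":0,"az":0,"tx":0,"ty":0,"tz":0,"jaw":40},{"ax":0,"ay":0,"az":0,"tx":0,"ty":0,"tz":0,"jaw":30},{"ax":0,"ay":0,"az":0,"tx":0,"ty":0,"tz":0,"jaw":30}]' 30
python3 - <<'E'
from h import *
s=manip.get_state();print(s["eef_pos"],s["ft_force"],s["gripper_width"])
w=cams.camera("wrist");cv2.imwrite("pics/w5.png",w["color"][:,:,::-1])
E
```

```text
time_s: 4.2
eef_pos: [0.5901, 0.1935, 0.4113]
orientation: [-3.058, -0.721, -0.002]
ft_force: [-0.8, 0.5, 1.0]
gripper_width: 0.0433
[0.59007945 0.19351273 0.41129405] [-0.78199405  0.4955756   1.03189162] 0.04330136726026045
```

View pics/w5.png

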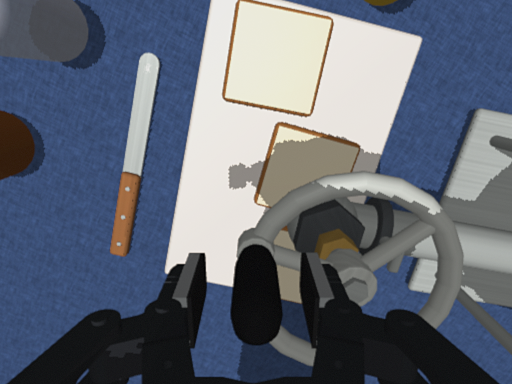

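The handle stands centred between the pads (pads at columns 206 and 303, handle at about 256). I'll check its offset along tool x, then close.

```bash
python3 - <<'E'
from h import *
w=cams.camera("wrist");s=manip.get_state();R=cv2.Rodrigues(s["orientation"])[0];p=s["eef_pos"]
print("axis px at .281/.227",proj(w,(p[0],p[1],.281)),proj(w,(p[0],p[1],.227)))
for uv in((257,323),(257,317)):
    print((R.T@(onz(w,uv,.281)-p)*1000).round(1))
print("nut",onz(w,(358,284),.228))
E
python3 -m jog '[{"ax":0,"ay":0,"az":0,"tx":0,"ty":0,"tz":0,"jaw":25},{"ax":0,"ay":0,"az":0,"tx":0,"ty":0,"tz":0,"jaw":20},{"ax":0,"ay":0,"az":0,"tx":0,"ty":0,"tz":0,"jaw":12},{"ax":0,"ay":0,"az":0,"tx":0,"ty":0,"tz":0,"jaw":12},{"ax":0,"ay":0,"az":0,"tx":0,"ty":0,"tz":0,"jaw":12},{"ax":0,"ay":0,"az":0,"tx":0,"ty":0,"tz":0,"jaw":12}]' 30
```

```text
axis px at .281/.227 [254.92657437 329.58872801] [254.31107045 255.42204557]
[  2.7   0.7 130.1]
[  5.2   0.7 130.1]
nut [0.59947177 0.13940274 0.228     ]
time_s: 4.9
eef_pos: [0.5902, 0.193, 0.411]
orientation: [3.057, 0.72, 0.001]
ft_force: [2.1, -4.8, 2.0]
gripper_width: 0.0194
```

The grip is on, at 19.4 mm. Tool yaw is 26.6°, so in tool-frame angle α the handle sits at about 69° and shut is about -12° (mod 360). Next, the arc steps.

```bash
cat >> h.py <<'E'
def arc(a0,a1,n,r=55.):
    a=np.radians(np.linspace(a0,a1,n+1));P=np.round(r*np.c_[np.cos(a),-np.sin(a)],1)
    D=np.diff(P,axis=0).round(1);print(" ".join(f"{x:g},{y:g}" for x,y in D))
E
python3 -c "
from h import *
arc(69,-11,10);arc(-11,-191,20);arc(-191,-371,20)"
```

```text
7,3.2 6.4,4.2 5.8,5 5,5.8 4.2,6.4 3.2,7 2.3,7.3 1.2,7.6 0.1,7.7 -0.9,7.6
-2.3,8.3 -3.6,7.9 -4.8,7.2 -5.8,6.3 -6.7,5.4 -7.6,4.2 -8,3.1 -8.5,1.7 -8.6,0.4 -8.6,-1 -8.3,-2.3 -7.9,-3.6 -7.2,-4.8 -6.3,-5.8 -5.4,-6.7 -4.2,-7.6 -3.1,-8 -1.7,-8.5 -0.4,-8.6 1,-8.6
2.3,-8.3 3.6,-7.9 4.8,-7.2 5.8,-6.3 6.7,-5.4 7.6,-4.2 8,-3.1 8.5,-1.7 8.6,-0.4 8.6,1 8.3,2.3 7.9,3.6 7.2,4.8 6.3,5.8 5.4,6.7 4.2,7.6 3.1,8 1.7,8.5 0.4,8.6 -1,8.6
```

```bash
python3 -m jog '[{"ax":0,"ay":0,"az":0,"tx":7,"ty":3.2,"tz":0,"jaw":12},{"ax":0,"ay":0,"az":0,"tx":6.4,"ty":4.2,"tz":0,"jaw":12},{"ax":0,"ay":0,"az":0,"tx":5.8,"ty":5,"tz":0,"jaw":12},{"ax":0,"ay":0,"az":0,"tx":0,"ty":0,"tz":0,"jaw":12}]' 30; python3 -m jog '[{"ax":0,"ay":0,"az":0,"tx":5,"ty":5.8,"tz":0,"jaw":12},{"ax":0,"ay":0,"az":0,"tx":4.2,"ty":6.4,"tz":0,"jaw":12},{"ax":0,"ay":0,"az":0,"tx":3.2,"ty":7,"tz":0,"jaw":12},{"ax":0,"ay":0,"az":0,"tx":2.3,"ty":7.3,"tz":0,"jaw":12},{"ax":0,"ay":0,"az":0,"tx":1.2,"ty":7.6,"tz":0,"jaw":12},{"ax":0,"ay":0,"az":0,"tx":0,"ty":0,"tz":0,"jaw":12}]' 30
python3 - <<'E'
from h import *
s=manip.get_state();R=cv2.Rodrigues(s["orientation"])[0];print(s["eef_pos"],"Ftool",R.T@s["ft_force"],s["joint_positions"][5])
w=cams.camera("wrist");cv2.imwrite("pics/w6.png",w["color"][:,:,::-1])
for P in((.597,.138),):
    d=s["eef_pos"][:2]-P;print(np.hypot(*d),np.degrees(np.arctan2(d[1],d[0])))
E
```

```text
time_s: 5.3
eef_pos: [0.614, 0.1908, 0.411]
orientation: [-3.058, -0.721, -0.002]
ft_force: [0.4, -2.7, 3.9]
gripper_width: 0.0189
time_s: 5.9
eef_pos: [0.6441, 0.1672, 0.4111]
orientation: [-3.057, -0.72, -0.006]
ft_force: [4.8, 1.7, 4.1]
gripper_width: 0.0193
[0.64408264 0.16716787 0.41110087] Ftool [ 5.03720035  0.59028361 -4.09373752] 2.932715642235294
0.0553853748831478 31.778371525013874
```

View pics/w6.png

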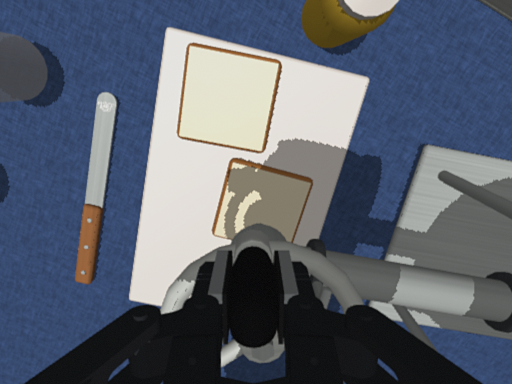

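The wheel follows: the handle is firmly between the pads, forces are under 7 N, and the pose is at radius 55.4 mm. I'll go on past the shut angle to about -20°.

```bash
python3 -m jog '[{"ax":0,"ay":0,"az":0,"tx":0.1,"ty":7.7,"tz":0,"jaw":12},{"ax":0,"ay":0,"az":0,"tx":-0.5,"ty":4,"tz":0,"jaw":12},{"ax":0,"ay":0,"az":0,"tx":-0.4,"ty":3.6,"tz":0,"jaw":12},{"ax":0,"ay":0,"az":0,"tx":0,"ty":0,"tz":0,"jaw":12}]' 30; python3 -m jog '[{"ax":0,"ay":0,"az":0,"tx":-0.8,"ty":3,"tz":0,"jaw":12},{"ax":0,"ay":0,"az":0,"tx":0,"ty":0,"tz":0,"jaw":12}]' 30; python3 -m jog '[{"ax":0,"ay":0,"az":0,"tx":-1,"ty":3,"tz":0,"jaw":12},{"ax":0,"ay":0,"az":0,"tx":0,"ty":0,"tz":0,"jaw":12}]' 30
```

```text
time_s: 6.35
eef_pos: [0.6501, 0.1535, 0.4111]
orientation: [-3.057, -0.721, -0.007]
ft_force: [7.7, 1.9, 2.4]
gripper_width: 0.0193
time_s: 6.55
eef_pos: [0.6508, 0.1506, 0.4111]
orientation: [-3.057, -0.721, -0.007]
ft_force: [6.6, 2.9, 2.5]
gripper_width: 0.0189
time_s: 6.75
eef_pos: [0.6513, 0.1475, 0.4111]
orientation: [-3.057, -0.721, -0.008]
ft_force: [7.6, 2.9, 2.7]
gripper_width: 0.0191
```

There was no stop there: the force stayed flat through θ≈10°, so more turns remain. Continuing nearly a full turn.

```bash
python3 -c "
from h import *
arc(-17,-186,18);arc(-186,-355,18)"
```

```text
-3.3,8.3 -4.7,7.8 -5.8,6.8 -6.9,5.8 -7.7,4.6 -8.4,3.3 -8.8,1.9 -9,0.4 -9,-1.1 -8.6,-2.5 -8.1,-3.9 -7.4,-5.2 -6.4,-6.3 -5.4,-7.2 -4,-8 -2.7,-8.6 -1.3,-8.9 0.2,-9
1.7,-8.9 3.1,-8.5 4.4,-7.8 5.6,-7 6.8,-6 7.6,-4.8 8.3,-3.5 8.7,-2.1 9,-0.7 8.9,0.8 8.8,2.3 8.2,3.6 7.5,5 6.6,6.1 5.5,7.1 4.3,7.9 3,8.5 1.5,8.9
```

```bash
python3 -m jog '[{"ax":0,"ay":0,"az":0,"tx":-3.3,"ty":8.3,"tz":0,"jaw":12},{"ax":0,"ay":0,"az":0,"tx":-4.7,"ty":7.8,"tz":0,"jaw":12},{"ax":0,"ay":0,"az":0,"tx":-5.8,"ty":6.8,"tz":0,"jaw":12},{"ax":0,"ay":0,"az":0,"tx":-6.9,"ty":5.8,"tz":0,"jaw":12},{"ax":0,"ay":0,"az":0,"tx":-7.7,"ty":4.6,"tz":0,"jaw":12},{"ax":0,"ay":0,"az":0,"tx":-8.4,"ty":3.3,"tz":0,"jaw":12},{"ax":0,"ay":0,"az":0,"tx":-8.8,"ty":1.9,"tz":0,"jaw":12},{"ax":0,"ay":0,"az":0,"tx":-9,"ty":0.4,"tz":0,"jaw":12},{"ax":0,"ay":0,"az":0,"tx":-9,"ty":-1.1,"tz":0,"jaw":12}]' 30; python3 -m jog '[{"ax":0,"ay":0,"az":0,"tx":-8.6,"ty":-2.5,"tz":0,"jaw":12},{"ax":0,"ay":0,"az":0,"tx":-8.1,"ty":-3.9,"tz":0,"jaw":12},{"ax":0,"ay":0,"az":0,"tx":-7.4,"ty":-5.2,"tz":0,"jaw":12},{"ax":0,"ay":0,"az":0,"tx":-6.4,"ty":-6.3,"tz":0,"jaw":12},{"ax":0,"ay":0,"az":0,"tx":-5.4,"ty":-7.2,"tz":0,"jaw":12},{"ax":0,"ay":0,"az":0,"tx":-4,"ty":-8,"tz":0,"jaw":12},{"ax":0,"ay":0,"az":0,"tx":-2.7,"ty":-8.6,"tz":0,"jaw":12},{"ax":0,"ay":0,"az":0,"tx":-1.3,"ty":-8.9,"tz":0,"jaw":12},{"ax":0,"ay":0,"az":0,"tx":0.2,"ty":-9,"tz":0,"jaw":12},{"ax":0,"ay":0,"az":0,"tx":0,"ty":0,"tz":0,"jaw":12}]' 30
python3 -c "
from h import *
s=manip.get_state();R=cv2.Rodrigues(s['orientation'])[0];print(s['eef_pos'],'Ftool',R.T@s['ft_force'],s['joint_positions'][5])
d=s['eef_pos'][:2]-[.597,.138];print(np.hypot(*d),np.degrees(np.arctan2(d[1],d[0]))-26.6)"
```

```text
time_s: 7.65
eef_pos: [0.6096, 0.0846, 0.411]
orientation: [3.057, 0.72, 0.003]
ft_force: [2.9, 1.1, 5.0]
gripper_width: 0.019
time_s: 8.65
eef_pos: [0.5448, 0.1204, 0.411]
orientation: [-3.056, -0.723, -0.008]
ft_force: [14.2, 7.5, -1.3]
gripper_width: 0.0192
[0.54484908 0.12041019 0.41103188] Ftool [16.08103696 -0.33676148  1.36811471] 2.8941328849081773
0.05503744417105264 -187.9614327314913
```

Force is +16 N along tool x, so the real centre lies a little farther in +x. I'll add 2 mm in the next half-turn.

```bash
python3 -m jog '[{"ax":0,"ay":0,"az":0,"tx":2.7,"ty":-8.9,"tz":0,"jaw":12},{"ax":0,"ay":0,"az":0,"tx":4.1,"ty":-8.5,"tz":0,"jaw":12},{"ax":0,"ay":0,"az":0,"tx":4.4,"ty":-7.8,"tz":0,"jaw":12},{"ax":0,"ay":0,"az":0,"tx":5.6,"ty":-7,"tz":0,"jaw":12},{"ax":0,"ay":0,"az":0,"tx":6.8,"ty":-6,"tz":0,"jaw":12},{"ax":0,"ay":0,"az":0,"tx":7.6,"ty":-4.8,"tz":0,"jaw":12},{"ax":0,"ay":0,"az":0,"tx":8.3,"ty":-3.5,"tz":0,"jaw":12},{"ax":0,"ay":0,"az":0,"tx":8.7,"ty":-2.1,"tz":0,"jaw":12},{"ax":0,"ay":0,"az":0,"tx":9,"ty":-0.7,"tz":0,"jaw":12}]' 30; python3 -m jog '[{"ax":0,"ay":0,"az":0,"tx":8.9,"ty":0.8,"tz":0,"jaw":12},{"ax":0,"ay":0,"az":0,"tx":8.8,"ty":2.3,"tz":0,"jaw":12},{"ax":0,"ay":0,"az":0,"tx":8.2,"ty":3.6,"tz":0,"jaw":12},{"ax":0,"ay":0,"az":0,"tx":7.5,"ty":5,"tz":0,"jaw":12},{"ax":0,"ay":0,"az":0,"tx":6.6,"ty":6.1,"tz":0,"jaw":12},{"ax":0,"ay":0,"az":0,"tx":5.5,"ty":7.1,"tz":0,"jaw":12},{"ax":0,"ay":0,"az":0,"tx":4.3,"ty":7.9,"tz":0,"jaw":12},{"ax":0,"ay":0,"az":0,"tx":3,"ty":8.5,"tz":0,"jaw":12},{"ax":0,"ay":0,"az":0,"tx":1.5,"ty":8.9,"tz":0,"jaw":12},{"ax":0,"ay":0,"az":0,"tx":0,"ty":0,"tz":0,"jaw":12}]' 30
python3 -c "
from h import *
s=manip.get_state();R=cv2.Rodrigues(s['orientation'])[0];print(s['eef_pos'],'Ftool',R.T@s['ft_force'],s['joint_positions'][5])
d=s['eef_pos'][:2]-[.598,.138];print(np.hypot(*d),np.degrees(np.arctan2(d[1],d[0]))-26.6)"
```

```text
time_s: 9.55
eef_pos: [0.5724, 0.1877, 0.411]
orientation: [3.055, 0.719, -0.002]
ft_force: [0.3, -10.0, 8.2]
gripper_width: 0.0191
time_s: 10.55
eef_pos: [0.6442, 0.1676, 0.4111]
orientation: [-3.057, -0.721, -0.002]
ft_force: [5.0, -0.7, 4.9]
gripper_width: 0.0193
[0.64417247 0.16764288 0.41106095] Ftool [ 4.13322132  2.87464422 -4.89112624] 2.9330494845087802
0.05486890907732632 6.100600720333617
```

```bash
python3 -m jog '[{"ax":0,"ay":0,"az":0,"tx":0.1,"ty":7.7,"tz":0,"jaw":12},{"ax":0,"ay":0,"az":0,"tx":-0.5,"ty":4,"tz":0,"jaw":12},{"ax":0,"ay":0,"az":0,"tx":-0.4,"ty":3.6,"tz":0,"jaw":12},{"ax":0,"ay":0,"az":0,"tx":0,"ty":0,"tz":0,"jaw":12}]' 30; python3 -m jog '[{"ax":0,"ay":0,"az":0,"tx":-0.8,"ty":3,"tz":0,"jaw":12},{"ax":0,"ay":0,"az":0,"tx":0,"ty":0,"tz":0,"jaw":12}]' 30; python3 -m jog '[{"ax":0,"ay":0,"az":0,"tx":-1,"ty":3,"tz":0,"jaw":12},{"ax":0,"ay":0,"az":0,"tx":0,"ty":0,"tz":0,"jaw":12}]' 30
```

```text
time_s: 10.95
eef_pos: [0.6502, 0.1541, 0.4111]
orientation: [-3.057, -0.721, -0.003]
ft_force: [6.1, 1.7, 4.4]
gripper_width: 0.0195
time_s: 11.15
eef_pos: [0.6507, 0.1523, 0.4111]
orientation: [-3.053, -0.723, -0.004]
ft_force: [6.0, 9.8, 3.2]
gripper_width: 0.0192
time_s: 11.35
eef_pos: [0.6508, 0.1513, 0.4111]
orientation: [-3.048, -0.725, -0.005]
ft_force: [2.8, 23.7, 3.6]
gripper_width: 0.0186
```

The stop is found: the force rose to 24 N at θ≈15°, where the shut angle was expected, while a 6 mm command moved the tool only 3 mm. I'll record the grasp-point reference and work out the opening rows.

```bash
cat >> h.py <<'E'
def g():
    s=manip.get_state();R=cv2.Rodrigues(s['orientation'])[0];q=s['eef_pos']+R[:,2]*.155
    d=q[:2]-[.598,.138];print("t",s['time_s'],"grasp",q.round(4),"r",np.hypot(*d).round(4),"th",np.degrees(np.arctan2(d[1],d[0])).round(2),"Ftool",(R.T@s['ft_force']).round(1),"yaw",np.degrees(np.arctan2(R[1,0],R[0,0])).round(2),"w",s['gripper_width'].round(4),"v",abs(s['joint_velocities']).max().round(4))
E
python3 -c "
from h import *
g();arc(-17,163,20);arc(163,343,20)"
```

```text
Traceback (most recent call last):
  File "h.py", line 23, in g
    d=q[:2]-[.598,.138];print("t",s['time_s'],"grasp",q.round(4),"r",np.hypot(*d).round(4),"th",np.degrees(np.arctan2(d[1],d[0])).round(2),"Ftool",(R.T@s['ft_force']).round(1),"yaw",np.degrees(np.arctan2(R[1,0],R[0,0])).round(2),"w",s['gripper_width'].round(4),"v",abs(s['joint_velocities']).max().round(4))
                                                                                                                                                                                                                                         ^^^^^^^^^^^^^^^^^^^^^^^^
AttributeError: 'float' object has no attribute 'round'
```

```bash
sed -i "s/s\['gripper_width'\].round(4)/round(float(s['gripper_width']),4)/" h.py
python3 -c "
from h import *
g()"
python3 -m jog '[{"ax":0,"ay":0,"az":0,"tx":0.6,"ty":-2,"tz":0,"jaw":12},{"ax":0,"ay":0,"az":0,"tx":0,"ty":0,"tz":0,"jaw":12}]' 30 >/dev/null; python3 -c "
from h import *
g()"
python3 -m jog '[{"ax":0,"ay":0,"az":0,"tx":0.4,"ty":-1.5,"tz":0,"jaw":12},{"ax":0,"ay":0,"az":0,"tx":0,"ty":0,"tz":0,"jaw":12}]' 30 >/dev/null; python3 -c "
from h import *
g();arc(-13,167,20);arc(167,347,20)"
```

```text
t 11.35 grasp [0.6509 0.1527 0.2561] r 0.0549 th 15.52 Ftool [ 13.2 -19.9  -3.4] yaw 26.75 w 0.0186 v 0.0086
t 11.55 grasp [0.6509 0.1529 0.256 ] r 0.055 th 15.74 Ftool [ 10.6 -10.4  -3.6] yaw 26.69 w 0.0191 v 0.0038
t 11.75 grasp [0.6509 0.153  0.2561] r 0.055 th 15.89 Ftool [ 9.  -3.1 -3.9] yaw 26.63 w 0.0195 v 0.0028
1.3,-8.6 -0.1,-8.6 -1.4,-8.5 -2.8,-8.2 -4,-7.6 -5.1,-7 -6.1,-6 -7.1,-5 -7.7,-3.9 -8.2,-2.6 -8.6,-1.3 -8.6,0.1 -8.5,1.4 -8.2,2.8 -7.6,4 -7,5.1 -6,6.1 -5,7.1 -3.9,7.7 -2.6,8.2
-1.3,8.6 0.1,8.6 1.4,8.5 2.8,8.2 4,7.6 5.1,7 6.1,6 7.1,5 7.7,3.9 8.2,2.6 8.6,1.3 8.6,-0.1 8.5,-1.4 8.2,-2.8 7.6,-4 7,-5.1 6,-6.1 5,-7.1 3.9,-7.7 2.6,-8.2
```

Shut reference: θ≈15.8° by the grasp point, unloaded. Opening turn 1 follows, from α -11 to 349.

```bash
python3 -m jog '[{"ax":0,"ay":0,"az":0,"tx":1,"ty":-8.6,"tz":0,"jaw":12},{"ax":0,"ay":0,"az":0,"tx":-0.4,"ty":-8.6,"tz":0,"jaw":12},{"ax":0,"ay":0,"az":0,"tx":-1.7,"ty":-8.5,"tz":0,"jaw":12},{"ax":0,"ay":0,"az":0,"tx":-3.1,"ty":-8,"tz":0,"jaw":12},{"ax":0,"ay":0,"az":0,"tx":-4.2,"ty":-7.6,"tz":0,"jaw":12},{"ax":0,"ay":0,"az":0,"tx":-5.4,"ty":-6.7,"tz":0,"jaw":12},{"ax":0,"ay":0,"az":0,"tx":-6.3,"ty":-5.8,"tz":0,"jaw":12},{"ax":0,"ay":0,"az":0,"tx":-7.2,"ty":-4.8,"tz":0,"jaw":12},{"ax":0,"ay":0,"az":0,"tx":-7.9,"ty":-3.6,"tz":0,"jaw":12},{"ax":0,"ay":0,"az":0,"tx":-8.3,"ty":-2.3,"tz":0,"jaw":12},{"ax":0,"ay":0,"az":0,"tx":-8.6,"ty":-1,"tz":0,"jaw":12},{"ax":0,"ay":0,"az":0,"tx":-8.6,"ty":0.4,"tz":0,"jaw":12},{"ax":0,"ay":0,"az":0,"tx":-8.5,"ty":1.7,"tz":0,"jaw":12},{"ax":0,"ay":0,"az":0,"tx":-8,"ty":3.1,"tz":0,"jaw":12},{"ax":0,"ay":0,"az":0,"tx":-7.6,"ty":4.2,"tz":0,"jaw":12},{"ax":0,"ay":0,"az":0,"tx":-6.7,"ty":5.4,"tz":0,"jaw":12},{"ax":0,"ay":0,"az":0,"tx":-5.8,"ty":6.3,"tz":0,"jaw":12},{"ax":0,"ay":0,"az":0,"tx":-4.8,"ty":7.2,"tz":0,"jaw":12},{"ax":0,"ay":0,"az":0,"tx":-3.6,"ty":7.9,"tz":0,"jaw":12},{"ax":0,"ay":0,"az":0,"tx":-2.3,"ty":8.3,"tz":0,"jaw":12}]' 30 >/dev/null; python3 -c "
from h import *
g()"
python3 -m jog '[{"ax":0,"ay":0,"az":0,"tx":-1,"ty":8.6,"tz":0,"jaw":12},{"ax":0,"ay":0,"az":0,"tx":0.4,"ty":8.6,"tz":0,"jaw":12},{"ax":0,"ay":0,"az":0,"tx":1.7,"ty":8.5,"tz":0,"jaw":12},{"ax":0,"ay":0,"az":0,"tx":3.1,"ty":8,"tz":0,"jaw":12},{"ax":0,"ay":0,"az":0,"tx":4.2,"ty":7.6,"tz":0,"jaw":12},{"ax":0,"ay":0,"az":0,"tx":5.4,"ty":6.7,"tz":0,"jaw":12},{"ax":0,"ay":0,"az":0,"tx":6.3,"ty":5.8,"tz":0,"jaw":12},{"ax":0,"ay":0,"az":0,"tx":7.2,"ty":4.8,"tz":0,"jaw":12},{"ax":0,"ay":0,"az":0,"tx":7.9,"ty":3.6,"tz":0,"jaw":12},{"ax":0,"ay":0,"az":0,"tx":8.3,"ty":2.3,"tz":0,"jaw":12},{"ax":0,"ay":0,"az":0,"tx":8.6,"ty":1,"tz":0,"jaw":12},{"ax":0,"ay":0,"az":0,"tx":8.6,"ty":-0.4,"tz":0,"jaw":12},{"ax":0,"ay":0,"az":0,"tx":8.5,"ty":-1.7,"tz":0,"jaw":12},{"ax":0,"ay":0,"az":0,"tx":8,"ty":-3.1,"tz":0,"jaw":12},{"ax":0,"ay":0,"az":0,"tx":7.6,"ty":-4.2,"tz":0,"jaw":12},{"ax":0,"ay":0,"az":0,"tx":6.7,"ty":-5.4,"tz":0,"jaw":12},{"ax":0,"ay":0,"az":0,"tx":5.8,"ty":-6.3,"tz":0,"jaw":12},{"ax":0,"ay":0,"az":0,"tx":4.8,"ty":-7.2,"tz":0,"jaw":12},{"ax":0,"ay":0,"az":0,"tx":3.6,"ty":-7.9,"tz":0,"jaw":12},{"ax":0,"ay":0,"az":0,"tx":2.3,"ty":-8.3,"tz":0,"jaw":12}]' 30 >/dev/null; python3 -c "
from h import *
g()"
```

```text
t 13.75 grasp [0.5453 0.122  0.256 ] r 0.0551 th -163.1 Ftool [12.1 -1.6 -2.1] yaw 26.56 w 0.0191 v 0.1527
t 15.75 grasp [0.6515 0.1504 0.256 ] r 0.0549 th 13.03 Ftool [ 6.3  5.  -5.2] yaw 26.48 w 0.019 v 0.1307
```

Turn 1 is done with low forces. Turn 2 stops one row short, then settles.

```bash
python3 -m jog '[{"ax":0,"ay":0,"az":0,"tx":1,"ty":-8.6,"tz":0,"jaw":12},{"ax":0,"ay":0,"az":0,"tx":-0.4,"ty":-8.6,"tz":0,"jaw":12},{"ax":0,"ay":0,"az":0,"tx":-1.7,"ty":-8.5,"tz":0,"jaw":12},{"ax":0,"ay":0,"az":0,"tx":-3.1,"ty":-8,"tz":0,"jaw":12},{"ax":0,"ay":0,"az":0,"tx":-4.2,"ty":-7.6,"tz":0,"jaw":12},{"ax":0,"ay":0,"az":0,"tx":-5.4,"ty":-6.7,"tz":0,"jaw":12},{"ax":0,"ay":0,"az":0,"tx":-6.3,"ty":-5.8,"tz":0,"jaw":12},{"ax":0,"ay":0,"az":0,"tx":-7.2,"ty":-4.8,"tz":0,"jaw":12},{"ax":0,"ay":0,"az":0,"tx":-7.9,"ty":-3.6,"tz":0,"jaw":12},{"ax":0,"ay":0,"az":0,"tx":-8.3,"ty":-2.3,"tz":0,"jaw":12},{"ax":0,"ay":0,"az":0,"tx":-8.6,"ty":-1,"tz":0,"jaw":12},{"ax":0,"ay":0,"az":0,"tx":-8.6,"ty":0.4,"tz":0,"jaw":12},{"ax":0,"ay":0,"az":0,"tx":-8.5,"ty":1.7,"tz":0,"jaw":12},{"ax":0,"ay":0,"az":0,"tx":-8,"ty":3.1,"tz":0,"jaw":12},{"ax":0,"ay":0,"az":0,"tx":-7.6,"ty":4.2,"tz":0,"jaw":12},{"ax":0,"ay":0,"az":0,"tx":-6.7,"ty":5.4,"tz":0,"jaw":12},{"ax":0,"ay":0,"az":0,"tx":-5.8,"ty":6.3,"tz":0,"jaw":12},{"ax":0,"ay":0,"az":0,"tx":-4.8,"ty":7.2,"tz":0,"jaw":12},{"ax":0,"ay":0,"az":0,"tx":-3.6,"ty":7.9,"tz":0,"jaw":12},{"ax":0,"ay":0,"az":0,"tx":-2.3,"ty":8.3,"tz":0,"jaw":12}]' 30 >/dev/null; python3 -c "
from h import *
g()"
python3 -m jog '[{"ax":0,"ay":0,"az":0,"tx":-1,"ty":8.6,"tz":0,"jaw":12},{"ax":0,"ay":0,"az":0,"tx":0.4,"ty":8.6,"tz":0,"jaw":12},{"ax":0,"ay":0,"az":0,"tx":1.7,"ty":8.5,"tz":0,"jaw":12},{"ax":0,"ay":0,"az":0,"tx":3.1,"ty":8,"tz":0,"jaw":12},{"ax":0,"ay":0,"az":0,"tx":4.2,"ty":7.6,"tz":0,"jaw":12},{"ax":0,"ay":0,"az":0,"tx":5.4,"ty":6.7,"tz":0,"jaw":12},{"ax":0,"ay":0,"az":0,"tx":6.3,"ty":5.8,"tz":0,"jaw":12},{"ax":0,"ay":0,"az":0,"tx":7.2,"ty":4.8,"tz":0,"jaw":12},{"ax":0,"ay":0,"az":0,"tx":7.9,"ty":3.6,"tz":0,"jaw":12},{"ax":0,"ay":0,"az":0,"tx":8.3,"ty":2.3,"tz":0,"jaw":12},{"ax":0,"ay":0,"az":0,"tx":8.6,"ty":1,"tz":0,"jaw":12},{"ax":0,"ay":0,"az":0,"tx":8.6,"ty":-0.4,"tz":0,"jaw":12},{"ax":0,"ay":0,"az":0,"tx":8.5,"ty":-1.7,"tz":0,"jaw":12},{"ax":0,"ay":0,"az":0,"tx":8,"ty":-3.1,"tz":0,"jaw":12},{"ax":0,"ay":0,"az":0,"tx":7.6,"ty":-4.2,"tz":0,"jaw":12},{"ax":0,"ay":0,"az":0,"tx":6.7,"ty":-5.4,"tz":0,"jaw":12},{"ax":0,"ay":0,"az":0,"tx":5.8,"ty":-6.3,"tz":0,"jaw":12},{"ax":0,"ay":0,"az":0,"tx":4.8,"ty":-7.2,"tz":0,"jaw":12},{"ax":0,"ay":0,"az":0,"tx":0,"ty":0,"tz":0,"jaw":12},{"ax":0,"ay":0,"az":0,"tx":0,"ty":0,"tz":0,"jaw":12}]' 30 >/dev/null; python3 -c "
from h import *
g()"
```

```text
t 17.75 grasp [0.5453 0.122  0.256 ] r 0.0551 th -163.07 Ftool [12.3 -1.9 -2.1] yaw 26.56 w 0.0192 v 0.1524
t 19.75 grasp [0.6528 0.1342 0.256 ] r 0.0549 th -3.97 Ftool [ 5.5  1.2 -4.9] yaw 26.55 w 0.0189 v 0.003
```

```bash
python3 -m jog '[{"ax":0,"ay":0,"az":0,"tx":2,"ty":-3.9,"tz":0,"jaw":12},{"ax":0,"ay":0,"az":0,"tx":1.7,"ty":-4,"tz":0,"jaw":12},{"ax":0,"ay":0,"az":0,"tx":1.3,"ty":-4,"tz":0,"jaw":12},{"ax":0,"ay":0,"az":0,"tx":0.9,"ty":-3,"tz":0,"jaw":12},{"ax":0,"ay":0,"az":0,"tx":0.3,"ty":-1.3,"tz":0,"jaw":12},{"ax":0,"ay":0,"az":0,"tx":0,"ty":0,"tz":0,"jaw":12},{"ax":0,"ay":0,"az":0,"tx":0,"ty":0,"tz":0,"jaw":12}]' 30 >/dev/null; python3 -c "
from h import *
g()"
```

```text
t 20.45 grasp [0.6514 0.1509 0.256 ] r 0.055 th 13.58 Ftool [ 6.2  3.  -5.5] yaw 26.52 w 0.0193 v 0.0014
```

```bash
python3 -m jog '[{"ax":0,"ay":0,"az":0,"tx":0.4,"ty":-1.3,"tz":0,"jaw":12},{"ax":0,"ay":0,"az":0,"tx":0.1,"ty":-0.8,"tz":0,"jaw":12},{"ax":0,"ay":0,"az":0,"tx":0,"ty":0,"tz":0,"jaw":12},{"ax":0,"ay":0,"az":0,"tx":0,"ty":0,"tz":0,"jaw":12}]' 30 >/dev/null; python3 - <<'E'
from h import *
g()
w=cams.camera("wrist");s=cams.camera("scene");t=cams.camera("top")
a=w["color"];b=cv2.resize(s["color"],None,fx=1,fy=1)
im=np.vstack([np.hstack([cv2.resize(a,(400,300)),cv2.resize(b,(400,300))]),np.hstack([cv2.resize(t["color"],(400,300)),cv2.resize(s["color"][120:270,200:400],(400,300))])])
cv2.imwrite("pics/f.png",im[:,:,::-1])
E
```

```text
t 20.85 grasp [0.651  0.1528 0.2561] r 0.055 th 15.62 Ftool [ 6.2  3.8 -5.8] yaw 26.51 w 0.019 v 0.0015
```

View pics/f.png

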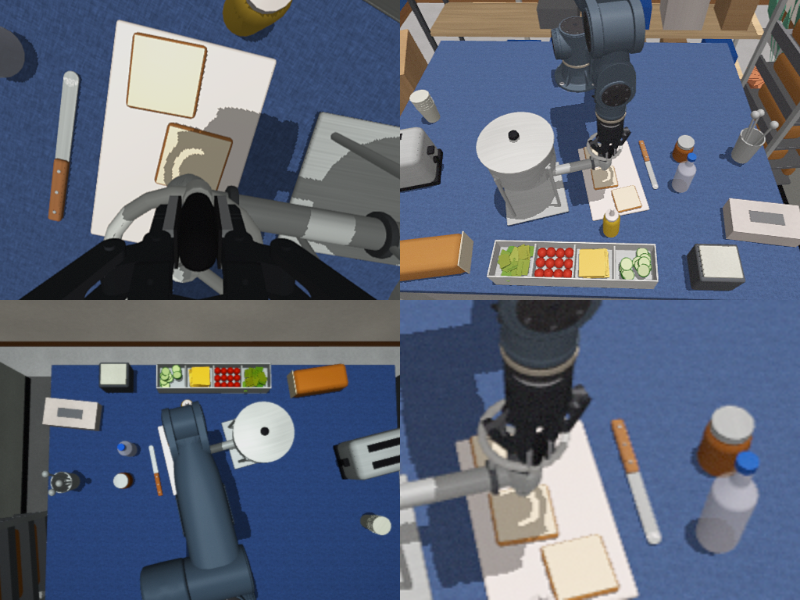

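The final picture shows the handle held between the closed fingers, with the board, bread, knife, bottles and jar where they were. The wheel is 0.2–0.4° short of two turns, not past, and at rest. Handing in.

```bash
python3 -c "
from h import *
g();print(manip.hand_in())"
```

```text
t 21.0 grasp [0.651  0.1528 0.2561] r 0.055 th 15.62 Ftool [ 6.6  4.2 -5.6] yaw 26.51 w 0.0193 v 0.0015
the job is handed in; nothing more can be done
None
```

I screwed the valve shut onto its stop, backed it off two full turns, and handed the job in at 21.0 s with the gripper still closed on the crank handle.

- **Closing:** The handle started about 1.2 turns open. On the second pass of the shut angle, the sideways push on the tool rose to about 24 N while the tool barely advanced. That was at θ≈15.7°, against about 14.7–16° from the cameras.
- **Opening:** I turned the wheel back two turns and crept up to the target from below. The last reading was θ=15.62°, against an unloaded shut reference of 15.9–16.0°, so it is about 0.3° short of two turns and not past.
- **At the end:** The wheel was at rest, the grip reads 19.3 mm on the 20 mm handle, and the force on the tool was under 10 N.
- **Other objects:** By eye, nothing else on the table had moved in the last pictures; I did not measure this.

The checks disagreed in two small ways. The top and wrist cameras differed by 2–5 mm on the wheel centre, and there was up to 16 N of radial force while turning. The first move call was refused for missing keys, with no effect.

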